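# Tip the rolling pin out of its storage tube and lay it in its rest

## Robot

A 6-joint arm with a two-finger parallel gripper is mounted at the origin on a cart in front of the work surface, level with it; the furniture and walls round the work are solid. World frame = base frame: x ahead of the robot, y to its left, z up, the work surface at z = 0. Lengths are in m, angles in rad, forces in N, time in s.
With the tool pointing down it reaches from about 0.25 to 0.775 m from the base axis. Payload 4 kg.
Tool frame: the origin (TCP) lies at the very end of the fingers, on their centre line; the grasp point (between the pads) lies 19 mm behind it; z points along the fingers, y is the line along which they close (so a half turn about z gives the same grasp; the last joint's range is limited). The gripper opens to 94 mm and grips with 3 to 60 N. Pads are 16 mm wide; open, the fingers measure 119 mm over their backs; the gripper's body (75 mm by 177 mm) begins 78 mm behind the grasp point.
Start: joints at [1.006, 0.087, 1.371, -0, 1.684, -0.103], TCP at [0.245, 0.492, 0.206] pointing down, gripper open.
Joint ranges: [-3.1, 3.1], [-0.76, 2.03], [0.27, 2.55], [-1.08, 4.22], [0.17, 2.65], [-2.57, 2.57]. Speed limits (rad/s): [2.79, 2.79, 3.14, 3.14, 3.14, 3.14].

## Interface

Orientations are given as a rotation vector (axis times angle).
In Python, from bench import env gives the robot as it stands.
- The arm moves only by the tool play_rows, never from a script. Its arguments are lists of equal length, an entry for each row: "xyz": the shift along the world's x, y, z in cm, a list of three; "twist": the turn, a rotation vector about the world's x, y, z in rad, a list of three; "gripper": the gripper's target within -1 to 1 (shut at 1, half-way at 0, fully open at -1). A call has exactly 8 rows; each row is the pose to reach, as a shift and turn from the pose commanded when the call began; what a row does not reach only later rows make up. A row lasts 1/10 s, in which the tool goes at most 50 mm and 8.59 degrees, less where a joint would pass 70% of its speed; a pose out of reach is approached as far as the arm can. A call with a gripper value outside its range is refused whole. The fingers move at their own pace and stop on an object; the grip force is fixed at half the most. Time passes only in rows, so rows that repeat a pose let the fingers close, or fill a call up. It gives the time, the measured TCP pose, the force, the opening and the grip force at its end, in the units of the state.
- env.get_state(): the state, without advancing time (a new reading comes with each control period).
- env.get_image(name): name is "scene" or "top" or "wrist"; returns a dict with "image" (420x560x3 uint8, red, green, blue), "depth" (420x560 float32, m along the optical axis (not along the pixel's ray), 0 where there is no reading), "intrinsics" (3x3 intrinsics, pixels), "R" (3x3) and "t" (3): a world point X has camera coordinates R X + t; the wrist camera has in their place "mount" (4x4, takes a point from camera to tool coordinates, whose origin is the TCP and whose axes are the flange's). Camera axes: x right, y down, z forward; pixel columns grow to the right and rows downward; lengths in m; the calibration is good to about 2 mm. A picture is of the moment at which its call begins: read the wrist's pose just before it.
- env.close_job(): hands the job in; it is judged then, once.
The state is a dict: "clock": time; "qpos": joint angles; "dq": joint speeds; "joint_efforts": joint torques, N m; "tcp_pos": TCP position; "tool_rot": TCP orientation; "force": force on the tool from outside, world axes, zero at the start; "torque": the same for the moment, N m; "grip_width": finger opening in m; "grip_force": force on a finger pad.
Only numpy, scipy, OpenCV 4.12 (cv2) and the standard library are available. Lean on these libraries where they do the work, as an engineer would, in place of code of your own. Each camera call takes 0.05 s, during which the arm holds its last target. There are 200 camera calls.

## Task

The small rolling pin is down inside its steel storage tube, out of reach of the fingers. Pick the tube up and tip it mouth-down so that the pin slides forward until at least 4 cm of it shows (do not let it shoot right out), lay the tube down, take hold of the pin while its back end is still in the tube, draw it out and lay it gently, centred, across both saddles of its wooden rest. Leave the tube lying on the worktop and the other things where they are.

Things in the scene. Friction and masses are not known exactly. Their poses are not given: they have to be found in the camera images.
- tube: Round steel tube 215 mm long, 40 mm outside diameter, closed at one end, with a square black rubber bumper (46 mm square, 16 mm long) round each end so that it lies without rolling; 0.22 kg empty. Origin: centre of its underside as it lies, 23 mm below its axis. x: along it to the open mouth; z: up at the start. It starts lying, mouth to the robot's right. Grip the bare tube from above.
- tube_mouth (a point): Centre of the tube's open mouth, on its axis, 107.5 mm from its middle. The bore is 34 mm wide and 199 mm deep.
- pin: Small wooden rolling pin: straight smooth rod, 28 mm diameter, 180 mm long, 0.1 kg (varies by a third). Origin: its centre; x: along it. It starts in the tube, its front end 9 to 18 mm inside the mouth; there its axis is 20 mm above the worktop. It stays put in a near-level tube, slides once tipped by some 14 to 20 degrees (friction varies), and stops only at what its end meets.
- pin_front (a point): Centre of the pin's end face nearer the tube's mouth, on the pin's axis (+90 mm along the pin's x). With this end standing on the worktop and the tube tipped, the pin can creep further out of the tube, the end slipping forward; it stops creeping once the tube is level.
- pin_back (a point): Centre of the pin's other end face (-90 mm along the pin's x).
- rest: Wooden rest, fixed: base board 82 x 126 mm, 12 mm thick; two upright cheeks 14 mm thick, 74 mm wide, 46 mm high, 100 mm apart (between middles), each with a flared round saddle in its top, 50 mm wide at the top, lowest point 22 mm above the worktop. 86 mm free between the cheeks for fingers. Origin: centre of its underside; y: from saddle to saddle, along a pin lying in them; z up.
- rest_seat (a point): Where the middle of the pin's axis belongs when it lies in both saddles: midway between the cheeks, 36 mm above the worktop.
- salt_shaker: Bystander: salt shaker, 44 mm diameter, 90 mm high. Origin: centre of its underside.
- spice_jar: Bystander: spice jar with dark lid, 41 mm diameter, 105 mm high. Origin: centre of its underside.
- garlic: Bystander: garlic bulb, 60 mm. Origin: centre of its underside.
- pepper_mill: Bystander: dark wooden pepper mill, 58 mm diameter, 150 mm high. Origin: centre of its underside.
- teaspoon: Bystander: teaspoon, 130 x 26 x 11 mm, lying flat. Origin: centre of its underside.

How it is judged:
By the outcome, as a careful person would: the job done as asked, in the order asked, and still so for the second after the job is handed in, with the robot touching nothing.
It also fails if it takes over 58 s, if anything falls off the work surface, if the arm or the gripper's body presses on something with over 40 N, if the wrist force passes 120 N, or if a joint passes its speed limit or range.

## Working session

There is one attempt and no reset: what is moved stays moved. The work goes in short steps, Python scripts to look and compute and a tool call to move; the robot and the scene stay as the last step left them, time stands still between calls to the robot, and variables do not carry over. Pictures are saved under pics/ and viewed, at most 10 in all, crops included, and the job is handed in when it is done.

Besides the shell and the picture viewer there is one more tool, called after "Request:" as name(argument=value, ...) on one line, values as JSON. play_rows: Moves the arm, as the interface text tells. Its arguments: {"type":"object","properties":{"xyz":{"type":"array"},"twist":{"type":"array"},"gripper":{"type":"array"}},"required":["xyz","twist","gripper"]}

```bash
mkdir -p pics; ls; cat > h.py <<'E'
import numpy as np, cv2
from bench import env
def cloud(d):
    K=d["intrinsics"];z=d["depth"];v,u=np.mgrid[:z.shape[0],:z.shape[1]]
    c=np.stack([(u-K[0,2])/K[0,0]*z,(v-K[1,2])/K[1,1]*z,z],-1)
    return (c-d["t"])@d["R"]
def save(d,n): cv2.imwrite("pics/"+n,d["image"][:,:,::-1])
E
python3 - <<'E'
from h import *
s=env.get_state();print(s)
a=env.get_image("top");b=env.get_image("scene")
np.savez("top.npz",**a);np.savez("scene.npz",**b)
cv2.imwrite("pics/a.png",a["image"][:,:,::-1]);cv2.imwrite("pics/b.png",b["image"][:,:,::-1])
print(a["R"],a["t"],b["R"],b["t"])
E
```

```text
pics
{'clock': 0.0, 'qpos': array([ 1.00592703e+00,  8.79495253e-02,  1.37222791e+00, -5.06833041e-05,
        1.68360902e+00, -1.03091515e-01]), 'dq': array([ 6.25224219e-05,  5.85490708e-04,  2.55494055e-03, -2.52419528e-04,
       -8.25221180e-04,  2.61118244e-04]), 'joint_efforts': array([-1.12569091e-03, -3.40173197e+01, -3.02429581e+01,  7.15450547e-02,
        3.30048474e-02, -1.46575176e-04]), 'tcp_pos': array([0.24476827, 0.49192097, 0.20432055]), 'tool_rot': array([-0.7187858 , -3.05756791,  0.00328084]), 'force': array([-0.54800836,  0.2249595 , -0.10079007]), 'torque': array([-0.01616046, -0.04314508, -0.03513893]), 'grip_force': 0.0, 'grip_width': 0.09405155754573101}
[[-0.01406476 -0.99985878 -0.00919826]
 [-0.99649723  0.01477469 -0.08231027]
 [ 0.08243454  0.00800836 -0.9965643 ]] [-0.01997939  0.54485307  1.2445011 ] [[ 0.4000505  -0.91649226  0.00124105]
 [-0.7062141  -0.30912622 -0.6369479 ]
 [ 0.58414146  0.25393487 -0.77090585]] [-0.27486268  0.41556752  0.97425492]
```

View pics/a.png

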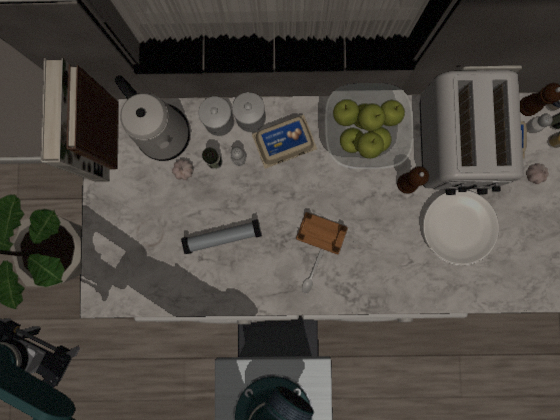

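View pics/b.png

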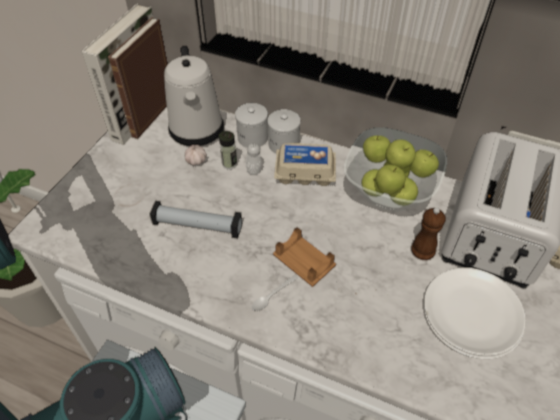

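The top view shows the tube from (186,244) to its mouth at about (258,229), the rest at (322,232), the spoon at (312,270), and the garlic, jar and shaker around (180-240,155-170). The scene view agrees. Next I'll measure the tube and the rest.

```bash
python3 - <<'E'
from h import *
a=dict(np.load("top.npz"));P=cloud(a);im=a["image"]
v,u=np.mgrid[:420,:560]
def box(x0,x1,y0,y1):return (u>=x0)&(u<x1)&(v>=y0)&(v<y1)
def rep(n,m):
    Q=P[m];r=cv2.minAreaRect(Q[:,:2].astype(np.float32)*1000)
    print(n,m.sum(),"rect",r,"corners",cv2.boxPoints(r).round(0).tolist(),"z",np.percentile(Q[:,2],[5,50,95]).round(4))
print("table z",np.median(P[box(270,290,250,290)][:,2]))
rep("tube",box(175,270,210,260)&(P[...,2]>.025))
hsv=cv2.cvtColor(im,cv2.COLOR_RGB2HSV)
bl=box(175,270,210,260)&(hsv[...,2]<55)&(P[...,2]>.02)
n,l,st,c=cv2.connectedComponentsWithStats(bl.astype(np.uint8))
for i in range(1,n):
    if st[i,4]>30: rep("bumper",l==i); print(P[l==i].mean(0),c[i])
br=box(285,360,205,260)&(hsv[...,1]>90)&(hsv[...,0]<25)
rep("rest all",br&(P[...,2]>.004))
ch=br&(P[...,2]>.03)
n,l,st,c=cv2.connectedComponentsWithStats(ch.astype(np.uint8))
for i in range(1,n):
    if st[i,4]>5: print("post",st[i,4],P[l==i].mean(0),c[i])
for nm,b in [("garlic",(165,195,155,185)),("jar",(200,222,140,170)),("shaker",(228,248,140,167)),("mill",(395,430,163,195))]:
    m=box(*b)&(P[...,2]>.02);print(nm,P[m].mean(0),P[m][:,2].max())
E
```

```text
table z 2.779235982542157e-06
tube 1172 rect ((484.8669738769531, 103.10707092285156), (282.2860107421875, 89.31563568115234), 89.94502258300781) corners [[440.0, -38.0], [529.0, -38.0], [530.0, 244.0], [440.0, 244.0]] z [0.0303 0.0408 0.0483]
bumper 124 rect ((501.62127685546875, 57.234222412109375), (45.989036560058594, 52.534725189208984), 15.779548645019531) corners [[472.0, 76.0], [487.0, 26.0], [531.0, 38.0], [517.0, 89.0]] z [0.0342 0.0458 0.0503]
[0.50768555 0.04449646 0.04436992] [254.66129032 227.08064516]
bumper 111 rect ((467.70379638671875, 230.58547973632812), (32.55909729003906, 52.413719177246094), 68.9725341796875) corners [[437.0, 225.0], [486.0, 206.0], [498.0, 236.0], [449.0, 255.0]] z [0.0303 0.0445 0.0499]
[0.46364584 0.23094218 0.04361401] [185.85585586 244.37837838]
rest all 1310 rect ((473.5590515136719, -124.66871643066406), (138.49703979492188, 123.91252899169922), 69.30415344238281) corners [[391.0, -168.0], [507.0, -211.0], [556.0, -82.0], [440.0, -38.0]] z [0.0081 0.0129 0.0445]
post 47 [ 0.53210221 -0.10132429  0.04108449] [308.34042553 217.36170213]
post 43 [ 0.49812769 -0.19442131  0.04134247] [343.         229.37209302]
post 43 [ 0.48508684 -0.08314528  0.04171641] [301.95348837 234.79069767]
post 46 [ 0.44972247 -0.17595947  0.04163756] [336.60869565 247.41304348]
garlic [0.67236791 0.24314852 0.05554538] 1.284888595251957
jar [0.69063891 0.15280615 0.09348524] 1.284888595251957
shaker [0.69235625 0.08294213 0.09993833] 1.284888595251957
mill [ 0.62662449 -0.37682315  0.10545247] 1.284888595251957
```

Request:
play_rows(xyz=[[3,-4.4,0],[6,-8.8,-1],[9,-13.2,-2],[12,-17.6,-3],[15,-22,-4],[18,-26.4,-5],[21,-30.8,-6],[24.1,-35.4,-7]], twist=[[0,0,-0.11],[0,0,-0.22],[0,0,-0.33],[0,0,-0.44],[0,0,-0.55],[0,0,-0.66],[0,0,-0.77],[0,0,-0.876]], gripper=[-1,-1,-1,-1,-1,-1,-1,-1])

```text
clock: 0.9
tcp_pos: [0.4674, 0.1648, 0.141]
tool_rot: [-1.953, -2.46, 0.0]
force: [0.4, 0.6, 0.6]
grip_width: 0.0943
grip_force: 0.0
```

Request:
play_rows(xyz=[[0,0,0],[0,0,0],[0,0,0],[0,0,0],[0,0,0],[0,0,0],[0,0,0],[0,0,0]], twist=[[0,0,0],[0,0,0],[0,0,0],[0,0,0],[0,0,0],[0,0,0],[0,0,0],[0,0,0]], gripper=[-1,-1,-1,-1,-1,-1,-1,-1])

```text
clock: 1.7
tcp_pos: [0.4668, 0.167, 0.1418]
tool_rot: [1.947, 2.465, 0.0]
force: [0.1, -0.6, 0.9]
grip_width: 0.0939
grip_force: 0.0
```

```bash
cat >> h.py <<'E'
from scipy.spatial.transform import Rotation as Ro
def wrist():
    s=env.get_state();d=env.get_image("wrist");M=d["mount"]
    T=np.eye(4);T[:3,:3]=Ro.from_rotvec(s["tool_rot"]).as_matrix();T[:3,3]=s["tcp_pos"]
    W=T@M;d["R"]=W[:3,:3].T;d["t"]=-d["R"]@W[:3,3];return s,d
E
python3 - <<'E'
from h import *
s,d=wrist();save(d,"w1.png");np.savez("w1.npz",**d)
print(s["tcp_pos"],s["tool_rot"],s["qpos"].round(2))
E
```

```text
[0.46684306 0.16696913 0.14184094] [1.94725825e+00 2.46508476e+00 3.37707610e-04] [ 0.23 -0.01  1.6  -0.    1.55 -0.  ]
```

View pics/w1.png

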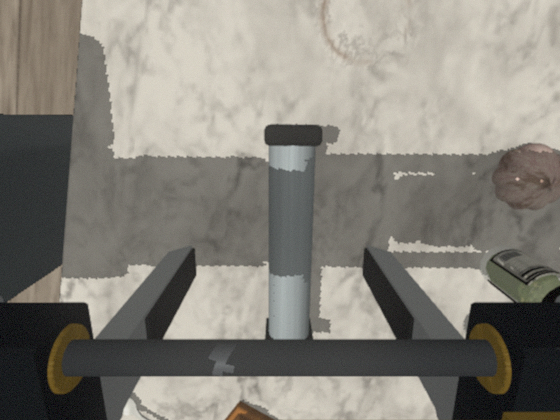

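The wrist view shows the tube running almost straight down the picture, from the closed bumper at (293,135) to the mouth bumper at about (289,330), partly behind the gripper bar. I'll fit its axis.

```bash
python3 - <<'E'
from h import *
d=dict(np.load("w1.npz"));P=cloud(d);v,u=np.mgrid[:420,:560]
m=(u>255)&(u<335)&(v>115)&(v<338)&(P[...,2]>.02)&(P[...,2]<.06)
Q=P[m];print(m.sum(),cv2.minAreaRect(Q[:,:2].astype(np.float32)*1000))
t=(u>255)&(u<335)&(v>155)&(v<310)&(P[...,2]>.025)&(P[...,2]<.06)
vx,vy,x0,y0=cv2.fitLine(P[t][:,:2].astype(np.float32),2,0,.01,.01).ravel();print("axis deg",np.degrees(np.arctan2(vy,vx)),x0,y0)
for vv in (125,130,135,140,145,150,200,250,300,315,320,325,330,335):
    k=m&(v==vv);print(vv,k.sum(),P[k].mean(0).round(4), (P[k].min(0)+P[k].max(0)).round(4)[:2]/2 if k.any() else "")
E
```

```text
9604 ((483.24163818359375, 142.09066772460938), (45.580509185791016, 198.86318969726562), 12.814305305480957)
axis deg -77.21021 0.4803701 0.15149549
125 47 [0.4602 0.2388 0.0316] [0.46035 0.2387 ]
130 58 [0.4615 0.2355 0.0447] [0.46165 0.23545]
135 58 [0.4624 0.2318 0.0452] [0.4625  0.23175]
140 57 [0.4635 0.2282 0.045 ] [0.4636  0.22805]
145 52 [0.4644 0.2243 0.0433] [0.4645 0.2242]
150 46 [0.4646 0.2198 0.0379] [0.4651 0.2189]
200 45 [0.4736 0.1793 0.038 ] [0.4744 0.1771]
250 43 [0.4836 0.1355 0.0379] [0.48485 0.13235]
300 42 [0.4949 0.0878 0.0377] [0.49715 0.08385]
315 41 [0.4981 0.0728 0.038 ] [0.5    0.0683]
320 41 [0.4993 0.0678 0.038 ] [0.50155 0.0632 ]
325 39 [0.5012 0.0626 0.0377] [0.5031 0.0579]
330 46 [0.5018 0.0559 0.0358] [0.5047 0.0514]
335 47 [0.5034 0.0512 0.0366] [0.5051 0.0488]
```

Request:
play_rows(xyz=[[0.8,-2,-1],[1.6,-4,-2.5],[2.3,-5.7,-4.5],[2.3,-5.7,-7],[2.3,-5.7,-9.5],[2.3,-5.7,-12],[2.3,-5.7,-13.3],[2.3,-5.7,-13.3]], twist=[[0,0,0],[0,0,0],[0,0,0],[0,0,0],[0,0,0],[0,0,0],[0,0,0],[0,0,0]], gripper=[-1,-1,-1,-1,-1,-1,-1,-1])

```text
clock: 2.55
tcp_pos: [0.4882, 0.1094, 0.0067]
tool_rot: [-1.946, -2.462, 0.005]
force: [0.6, 0.4, -0.0]
grip_width: 0.0938
grip_force: 0.0
```

Request:
play_rows(xyz=[[0,0,0],[0,0,0],[0,0,0],[0,0,0],[0,0,0],[0,0,0],[0,0,0],[0,0,0]], twist=[[0,0,0],[0,0,0],[0,0,0],[0,0,0],[0,0,0],[0,0,0],[0,0,0],[0,0,0]], gripper=[-1,1,1,1,1,1,1,1])

```text
clock: 3.35
tcp_pos: [0.49, 0.1097, 0.0087]
tool_rot: [1.948, 2.465, 0.0]
force: [3.6, 0.9, -0.6]
grip_width: 0.0412
grip_force: 1.1
```

Request:
play_rows(xyz=[[0,0,0],[0,0,0],[0,0,1],[0,0,2],[-0.3,1,3.5],[-0.6,3,5],[-1,5,6],[-1.5,7,7]], twist=[[0,0,0],[0,0,0],[0,0,0],[0,0,0],[0,0,0],[0,0,0],[0,0,0],[0,0,0]], gripper=[1,1,1,1,1,1,1,1])

```text
clock: 4.15
tcp_pos: [0.4748, 0.1801, 0.0799]
tool_rot: [1.948, 2.464, 0.0]
force: [-0.3, 0.3, -3.6]
grip_width: 0.0398
grip_force: 30.0
```

Request:
play_rows(xyz=[[-0.5,2,0],[-1,4,0],[-1.5,6,0],[-1.5,6,0],[-1.5,6,0],[-1.5,6,0],[-1.5,6,0],[-1.5,6,0]], twist=[[0,0,0],[0,0,0],[0,0,0],[0,0,0],[0,0,0],[0,0,0],[0,0,0],[0,0,0]], gripper=[1,1,1,1,1,1,1,1])

```text
clock: 4.95
tcp_pos: [0.4601, 0.2389, 0.0788]
tool_rot: [1.949, 2.463, -0.001]
force: [0.2, 0.3, -2.6]
grip_width: 0.0397
grip_force: 30.0
```

Request:
play_rows(xyz=[[0,0,-1],[0,0,-1.8],[0,0,-1.8],[0,0,-1.8],[0,0,-1.8],[0,0,-1.8],[0,0,-1.8],[0,0,-1.8]], twist=[[0.058,0.014,0],[0.117,0.027,0],[0.175,0.04,0],[0.234,0.054,0],[0.292,0.067,0],[0.35,0.081,0],[0.41,0.094,0],[0.41,0.094,0]], gripper=[1,1,1,1,1,1,1,1])

```text
clock: 5.75
tcp_pos: [0.4603, 0.2374, 0.0597]
tool_rot: [-1.735, -2.186, -0.371]
force: [-0.1, -0.2, -3.8]
grip_width: 0.0401
grip_force: 30.0
```

```bash
python3 - <<'E'
from h import *
d=env.get_image("scene");a=env.get_image("top");np.savez("s2.npz",**d);np.savez("t2.npz",**a)
i=np.hstack([d["image"][120:320,60:360],a["image"][120:320,120:420]]);cv2.imwrite("pics/c.png",cv2.resize(i,(800,266))[:,:,::-1])
s=env.get_state();print(s["clock"],s["tcp_pos"],s["force"])
E
```

```text
5.85 [0.46031877 0.23878071 0.06055784] [ 0.57432613 -0.03776279 -2.86946899]
```

View pics/c.png

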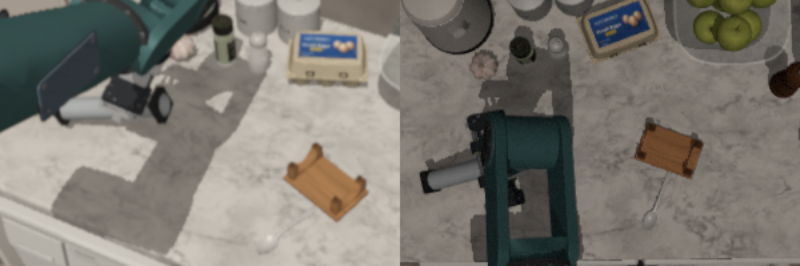

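The pin isn't showing yet at about 24° (the mouth is near (160,103) in the left crop). I'll hold, then tilt a little more.

Request:
play_rows(xyz=[[0,0,0],[0,0,0],[0,0,0],[0,0,0],[0,0,0],[0,0,0],[0,0,0],[0,0,0]], twist=[[0,0,0],[0,0,0],[0,0,0],[0,0,0],[0,0,0],[0,0,0],[0,0,0],[0,0,0]], gripper=[1,1,1,1,1,1,1,1])

```text
clock: 6.65
tcp_pos: [0.4599, 0.2396, 0.0607]
tool_rot: [-1.73, -2.189, -0.373]
force: [0.2, -0.1, -3.3]
grip_width: 0.0394
grip_force: 30.0
```

```bash
python3 - <<'E'
from h import *
d=env.get_image("scene");np.savez("s3.npz",**d)
o=dict(np.load("s2.npz"));b=dict(np.load("scene.npz"))["image"]
i=np.hstack([o["image"][150:250,90:240],d["image"][150:250,90:240]]);cv2.imwrite("pics/c2.png",cv2.resize(i,(800,266))[:,:,::-1])
s=env.get_state();print(s["clock"],s["tcp_pos"],s["force"])
E
```

```text
6.7 [0.45994322 0.23962294 0.06071871] [ 0.23733263  0.97207981 -3.64371499]
```

View pics/c2.png

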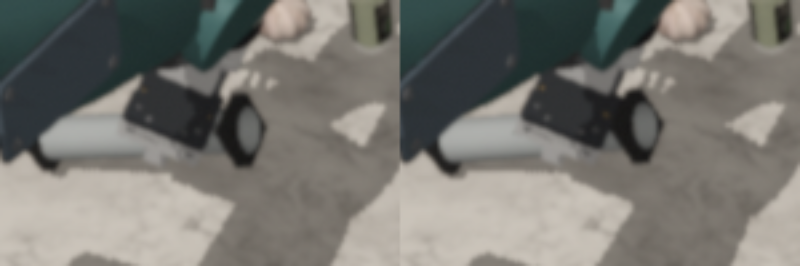

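```bash
python3 - <<'E'
from h import *
d=dict(np.load("s3.npz"));P=cloud(d)
for (c,r) in [(106,204),(108,206),(112,200),(115,205),(125,202),(130,205),(140,203),(150,206),(178,190),(180,198),(183,199),(186,195),(180,210),(181,187),(188,198)]:
    print(c,r,P[r,c].round(3),d["image"][r,c])
print(-d["R"].T@d["t"])
t=dict(np.load("t2.npz"));Q=cloud(t)
m=np.zeros((420,560),bool);m[235:275,130:185]=1;m&=(Q[...,2]>.03)
for c in range(134,186,5):
    k=Q[:,c][m[:,c]];print(c,k[k[:,2].argmax()].round(3) if len(k) else "")
E
```

```text
106 204 [0.42  0.338 0.049] [161 163 160]
108 206 [0.418 0.332 0.046] [153 155 152]
112 200 [0.43  0.325 0.059] [174 175 172]
115 205 [0.425 0.316 0.05 ] [159 160 157]
125 202 [0.433 0.289 0.066] [170 171 168]
130 205 [0.433 0.276 0.061] [151 153 149]
140 203 [0.441 0.251 0.071] [156 155 152]
150 206 [0.392 0.175 0.15 ] [154 151 148]
178 190 [0.481 0.166 0.113] [60 61 59]
180 198 [0.488 0.171 0.076] [107 108 105]
183 199 [0.483 0.16  0.083] [106 108 105]
186 195 [0.497 0.159 0.082] [64 64 63]
180 210 [0.458 0.154 0.073] [42 40 38]
181 187 [0.493 0.166 0.111] [33 32 32]
188 198 [ 0.549  0.197 -0.001] [88 83 78]
[-0.1656641 -0.370844   1.0160948]
134 
139 [0.45  0.352 0.062]
144 [ 0.44  -0.038  1.285]
149 [0.447 0.324 0.065]
154 [0.442 0.309 0.071]
159 [0.449 0.295 0.074]
164 [0.444 0.28  0.08 ]
169 [0.459 0.266 0.087]
174 [0.484 0.231 0.177]
179 [0.443 0.217 0.183]
184 [0.474 0.155 0.413]
```

The depth shows the tube pivoted in the grip and is now mouth-up, because I gripped it forward of its centre of mass. I'll set it down so it pivots flat against the worktop, then grip it again at its middle.

Request:
play_rows(xyz=[[0,0,-0.7],[0,0,-1.4],[0,0,-2.1],[0,0,-2.8],[0,0,-3.5],[0,0,-4.2],[0,0,-4.7],[0,0,-4.7]], twist=[[0,0,0],[0,0,0],[0,0,0],[0,0,0],[0,0,0],[0,0,0],[0,0,0],[0,0,0]], gripper=[1,1,1,1,1,1,1,1])

```text
clock: 7.5
tcp_pos: [0.4595, 0.2397, 0.0127]
tool_rot: [-1.73, -2.187, -0.372]
force: [0.2, -1.3, -1.3]
grip_width: 0.0397
grip_force: 30.0
```

```bash
cat >> h.py <<'E'
def tubetop(d):
    # ridge of tube seen from 'scene': points of steel/bumper near tube
    P=cloud(d);o=np.array([.4842,.1343]);return P
E
python3 - <<'E'
from h import *
d=env.get_image("top");Q=cloud(d)
m=np.zeros((420,560),bool);m[225:285,125:185]=1;m&=(Q[...,2]>.02)&(Q[...,2]<.12)
for c in range(134,186,4):
    k=Q[:,c][m[:,c]];print(c,len(k),k[k[:,2].argmax()].round(3) if len(k) else "")
d=env.get_image("scene");Q=cloud(d)
m=(Q[...,2]>.015)&(Q[...,2]<.12)&(Q[...,1]>.1)&(Q[...,1]<.17)&(Q[...,0]>.42)&(Q[...,0]<.54)
print(Q[m].min(0),Q[m].max(0),m.sum())
s=env.get_state();print(s["tcp_pos"],s["force"],s["torque"])
E
```

```text
134 0 
138 16 [0.442 0.358 0.05 ]
142 16 [0.415 0.347 0.05 ]
146 17 [0.429 0.338 0.047]
150 15 [0.439 0.327 0.047]
154 15 [0.442 0.316 0.046]
158 15 [0.45  0.306 0.044]
162 15 [0.452 0.294 0.047]
166 15 [0.449 0.284 0.048]
170 15 [0.452 0.273 0.048]
174 15 [0.452 0.263 0.045]
178 15 [0.465 0.251 0.048]
182 10 [0.457 0.24  0.049]
[0.43449332 0.14889504 0.01524721] [0.50389734 0.16995275 0.11425784] 247
[0.45967347 0.23991098 0.0136044 ] [ 0.67096464 -0.15636713 -1.30420312] [-0.32250786  0.04643739  0.06437884]
```

Request:
play_rows(xyz=[[0,0,-0.2],[0,0,-0.3],[0,0,-0.3],[0,0,-0.3],[0,0,-0.3],[0,0,-0.3],[0,0,-0.3],[0,0,-0.3]], twist=[[0,0,0],[0,0,0],[0,0,0],[0,0,0],[0,0,0],[0,0,0],[0,0,0],[0,0,0]], gripper=[1,1,-0.4,-1,-1,-1,-1,-1])

```text
clock: 8.4
tcp_pos: [0.46, 0.2397, 0.0108]
tool_rot: [-1.73, -2.189, -0.373]
force: [0.5, 0.6, 0.4]
grip_width: 0.0846
grip_force: 0.0
```

Request:
play_rows(xyz=[[0,0,2.5],[0,0,6],[0,0,9],[0,0,12],[0,0,12],[0,0,12],[0,0,12],[0,0,12]], twist=[[0,0,0],[0,0,0],[-0.1,-0.023,0],[-0.21,-0.048,0],[-0.31,-0.071,0],[-0.41,-0.094,0],[-0.41,-0.094,0],[-0.41,-0.094,0]], gripper=[-1,-1,-1,-1,-1,-1,-1,-1])

```text
clock: 9.2
tcp_pos: [0.4594, 0.2401, 0.1303]
tool_rot: [-1.945, -2.465, -0.0]
force: [0.6, -1.6, -0.4]
grip_width: 0.0943
grip_force: 0.0
```

```bash
cat > ax.py <<'E'
from h import *
s,d=wrist();np.savez("w2.npz",**d)
P=cloud(d);v,u=np.mgrid[:420,:560]
m=(u>240)&(u<345)&(v<335)&(P[...,2]>.025)&(P[...,2]<.06)
n,l,st,c=cv2.connectedComponentsWithStats(m.astype(np.uint8));m=l==1+st[1:,4].argmax()
Q=P[m];print(m.sum(),"closed end z",Q[:,2].max())
k=m&(P[...,2]<.0415)
vx,vy,x0,y0=cv2.fitLine(P[k][:,:2].astype(np.float32),2,0,.01,.01).ravel()
a=np.array([vx,vy]);a*=-np.sign(a[1]);o=np.array([x0,y0]);sp=(Q[:,:2]-o)@a
e=np.percentile(sp,0.5);print("deg",np.degrees(np.arctan2(a[1],a[0])),"closed",o+a*e,"centre",o+a*(e+.1075),"mouth",o+a*(e+.215))
for q in np.arange(e+.02,sp.max(),.02):
    w=abs(sp-q)<.004;print(round(q-e,3),np.percentile(Q[w][:,2],95).round(4))
R=Ro.from_rotvec(s["tool_rot"]).as_matrix();print(s["tcp_pos"],"closing deg",np.degrees(np.arctan2(R[1,1],R[0,1])),R[:,2])
E
python3 ax.py
```

```text
13093 closed end z 0.04759820736286944
deg -76.684616 closed [0.43096061 0.36081003] centre [0.45571903 0.25619994] mouth [0.48047745 0.15158985]
0.02 0.0423
0.04 0.0425
0.06 0.0424
0.08 0.0424
0.1 0.0424
0.12 0.0423
0.14 0.0424
0.16 0.0423
0.18 0.0425
0.2 0.046
[0.45940515 0.24010935 0.1302558 ] closing deg 13.443647593290684 [-0.00132006  0.00115244 -0.99999846]
```

Request:
play_rows(xyz=[[-0.3,1.2,-3],[-0.3,1.2,-6],[-0.3,1.2,-9],[-0.3,1.2,-11],[-0.3,1.2,-12.1],[-0.3,1.2,-12.1],[-0.3,1.2,-12.1],[-0.3,1.2,-12.1]], twist=[[0,0,0],[0,0,0],[0,0,0],[0,0,0],[0,0,0],[0,0,0],[0,0,0],[0,0,0]], gripper=[-1,-1,-1,-1,-1,-1,1,1])

```text
clock: 10.05
tcp_pos: [0.4583, 0.2519, 0.0113]
tool_rot: [1.948, 2.463, 0.004]
force: [-0.0, -0.0, -0.4]
grip_width: 0.0812
grip_force: 0.0
```

Request:
play_rows(xyz=[[0,0,0],[0,0,0],[0,0,0],[0,0,0],[0,0,0],[0,0,0],[0,0,0],[0,0,0]], twist=[[0,0,0],[0,0,0],[0,0,0],[0,0,0],[0,0,0],[0,0,0],[0,0,0],[0,0,0]], gripper=[1,1,1,1,1,1,1,1])

```text
clock: 10.85
tcp_pos: [0.457, 0.2517, 0.0098]
tool_rot: [1.948, 2.465, 0.0]
force: [-0.5, -0.5, 0.5]
grip_width: 0.0398
grip_force: 30.0
```

Request:
play_rows(xyz=[[0,0,0.3],[0,0,0.8],[0,0,1.4],[0,0,2.2],[0,0,3],[0,0,3.8],[0,0,4.6],[0,0,4.6]], twist=[[0,0,0],[0,0,0],[0,0,0],[0,0,0],[0,0,0],[0,0,0],[0,0,0],[0,0,0]], gripper=[1,1,1,1,1,1,1,1])

```text
clock: 11.65
tcp_pos: [0.4581, 0.2522, 0.0577]
tool_rot: [1.947, 2.463, 0.005]
force: [0.7, 0.8, -3.2]
grip_width: 0.0399
grip_force: 30.0
```

```bash
cat > tilt.py <<'E'
from h import *
# ridge height of tube along y from top camera, low end
d=env.get_image("top");np.savez("t3.npz",**d);Q=cloud(d)
m=np.zeros((420,560),bool);m[215:295,115:185]=1;m&=(Q[...,2]>.02)&(Q[...,2]<.25)&(Q[...,1]>.26)
Z=np.array([Q[:,c][m[:,c]][Q[:,c][m[:,c]][:,2].argmax()] for c in range(120,185) if m[:,c].any()]);print(Z[::3].round(3))
s=env.get_state();print(s["clock"],s["tcp_pos"],s["force"],s["torque"])
E
python3 tilt.py
```

```text
[[0.532 0.304 0.199]
 [0.532 0.297 0.2  ]
 [0.417 0.274 0.247]
 [0.412 0.268 0.247]
 [0.419 0.262 0.245]
 [0.531 0.266 0.2  ]]
11.7 [0.45759551 0.25191206 0.05679714] [-0.07412173 -0.55070108 -4.1304503 ] [-0.09843973 -0.06080807  0.02808089]
```

```bash
sed -i 's/<.25)&(Q\[...,1\]>.26)/<.16)\&(Q[...,1]>.25)\&(Q[...,0]<.5)/' tilt.py; cat >> tilt.py <<'E'
d=env.get_image("scene");np.savez("s4.npz",**d);Q=cloud(d)
m=(Q[...,2]>.01)&(Q[...,2]<.16)&(Q[...,0]>.36)&(Q[...,0]<.56)&(Q[...,1]>0.0)&(Q[...,1]<.4)
for y in np.arange(.02,.38,.02):
    k=m&(abs(Q[...,1]-y)<.006)
    if k.sum()>5: print(y.round(2),k.sum(),Q[k][:,2].min().round(3),Q[k][:,2].max().round(3))
E
python3 tilt.py
```

```text
[[0.477 0.257 0.09 ]
 [0.443 0.251 0.081]]
11.75 [0.457095   0.25170974 0.05606818] [ 1.11107163  0.26231727 -4.11971305] [-0.16762939  0.04338542 -0.0430068 ]
0.16 208 0.047 0.098
0.18 95 0.064 0.095
0.2 94 0.061 0.16
0.22 96 0.061 0.159
0.24 191 0.059 0.16
0.26 53 0.065 0.16
0.28 16 0.057 0.156
0.3 19 0.056 0.074
0.32 23 0.053 0.076
0.34 84 0.044 0.09
0.36 56 0.053 0.092
```

Request:
play_rows(xyz=[[0,0,0.3],[0,0,0.6],[0,0,0.9],[0,0,1.2],[0,0,1.3],[0,0,1.3],[0,0,1.3],[0,0,1.3]], twist=[[0.058,0.014,0],[0.117,0.027,0],[0.175,0.04,0],[0.234,0.054,0],[0.292,0.067,0],[0.35,0.081,0],[0.41,0.094,0],[0.41,0.094,0]], gripper=[1,1,1,1,1,1,1,1])

```text
clock: 12.6
tcp_pos: [0.4566, 0.2498, 0.067]
tool_rot: [-1.734, -2.185, -0.369]
force: [0.8, -0.4, -4.4]
grip_width: 0.0396
grip_force: 30.0
```

```bash
python3 tilt.py; python3 - <<'E'
from h import *
d=dict(np.load("s4.npz"));cv2.imwrite("pics/d.png",cv2.resize(d["image"][130:280,60:280],(660,450))[:,:,::-1])
E
```

```text
[[0.452 0.352 0.127]
 [0.425 0.338 0.144]
 [0.42  0.331 0.143]
 [0.422 0.326 0.135]
 [0.434 0.319 0.133]
 [0.442 0.313 0.129]
 [0.442 0.306 0.128]
 [0.449 0.299 0.124]
 [0.447 0.291 0.125]
 [0.449 0.286 0.116]
 [0.441 0.278 0.118]
 [0.454 0.272 0.113]
 [0.449 0.264 0.112]
 [0.461 0.258 0.108]
 [0.461 0.251 0.102]]
12.65 [0.4566939  0.25045454 0.06754372] [-0.23179673 -0.05583814 -2.52478815] [-0.59836871 -0.06500441  0.01341365]
0.14 12 0.059 0.07
0.16 134 0.023 0.159
0.18 116 0.047 0.16
0.2 104 0.053 0.16
0.22 6 0.062 0.087
0.24 26 0.064 0.097
0.26 8 0.077 0.087
0.28 86 0.085 0.119
0.3 27 0.084 0.112
```

View pics/d.png

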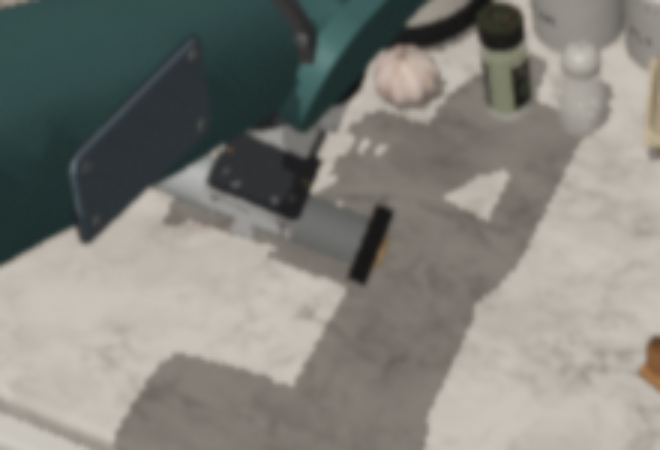

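The tube is now tipped mouth-down and the orange pin end is just starting to come out at (385,248). I'll hold it there.

Request:
play_rows(xyz=[[0,0,0],[0,0,0],[0,0,0],[0,0,0],[0,0,0],[0,0,0],[0,0,0],[0,0,0]], twist=[[0,0,0],[0,0,0],[0,0,0],[0,0,0],[0,0,0],[0,0,0],[0,0,0],[0,0,0]], gripper=[1,1,1,1,1,1,1,1])

```text
clock: 13.5
tcp_pos: [0.457, 0.2516, 0.0687]
tool_rot: [-1.73, -2.189, -0.373]
force: [-0.3, 0.3, -3.8]
grip_width: 0.0395
grip_force: 30.0
```

```bash
cat > pin.py <<'E'
from h import *
d=env.get_image("scene");np.savez("s5.npz",**d);Q=cloud(d)
h=cv2.cvtColor(d["image"],cv2.COLOR_RGB2HSV)
m=(h[...,1]>85)&(h[...,0]<25)&(Q[...,0]>.35)&(Q[...,0]<.58)&(Q[...,1]>-.045)&(Q[...,1]<.3)&(Q[...,2]<.09)&(Q[...,2]>-.005)
n,l,st,c=cv2.connectedComponentsWithStats(m.astype(np.uint8));
if n>1:
    m=l==1+st[1:,4].argmax();P=Q[m];print(m.sum(),"min",P.min(0).round(3),"max",P.max(0).round(3),"px",c[1+st[1:,4].argmax()])
    ax=np.array([.23,-.973]);sp=P[:,:2]@ax;print("horizontal span of pin along axis",np.percentile(sp,[1,99]),np.ptp(np.percentile(sp,[1,99])))
s=env.get_state();print(s["clock"],s["tcp_pos"],s["force"],s["torque"])
E
python3 pin.py
```

```text
419 min [0.459 0.064 0.009] max [0.505 0.152 0.069] px [204.26491647 218.66348449]
horizontal span of pin along axis [-0.03767729  0.04960623] 0.08728351631860107
13.55 [0.45696001 0.25158594 0.06870163] [ 1.26174111  0.80679544 -2.03127964] [-5.10333515e-01 -4.41708489e-02  2.73838186e-06]
```

```bash
python3 - <<'E'
from h import *
d=dict(np.load("s5.npz"));Q=cloud(d);ax=np.array([.23,-.973]);h=cv2.cvtColor(d["image"],cv2.COLOR_RGB2HSV)
sp=Q[...,:2]@ax;pm=(h[...,1]>85)&(h[...,0]<25)
m=(Q[...,0]>.4)&(Q[...,0]<.53)&(Q[...,2]<.2)&(Q[...,2]>.004)
for s in np.arange(-.25,.07,.01):
    k=m&(abs(sp-s)<.004)
    if k.sum()>2: print(s.round(2),k.sum(),(k&pm).sum(),Q[k][:,2].min().round(3),Q[k][:,2].max().round(3))
cv2.imwrite("pics/e.png",cv2.resize(d["image"][130:280,60:280],(660,450))[:,:,::-1])
E
sed -i '/scene/,$d' tilt.py; python3 tilt.py
```

```text
-0.2 6 0 0.097 0.11
-0.19 23 0 0.096 0.113
-0.18 41 0 0.004 0.119
-0.17 52 0 0.087 0.119
-0.16 7 0 0.081 0.094
-0.15 3 0 0.077 0.083
-0.14 10 0 0.079 0.092
-0.13 20 0 0.004 0.097
-0.12 17 0 0.064 0.193
-0.11 7 0 0.062 0.192
-0.1 18 0 0.005 0.198
-0.09 99 0 0.056 0.2
-0.08 119 0 0.005 0.199
-0.07 171 0 0.044 0.2
-0.06 154 0 0.027 0.199
-0.05 79 0 0.004 0.186
-0.04 95 11 0.005 0.073
-0.03 51 44 0.033 0.069
-0.02 43 38 0.028 0.054
-0.01 45 40 0.006 0.051
0.0 41 35 0.004 0.048
0.01 42 38 0.02 0.044
0.02 45 38 0.005 0.041
0.03 41 35 0.014 0.036
0.04 44 37 0.004 0.035
0.05 26 20 0.004 0.029
[[0.452 0.354 0.126]
 [0.432 0.339 0.147]
 [0.417 0.333 0.143]
 [0.43  0.327 0.141]
 [0.444 0.321 0.135]
 [0.447 0.314 0.132]
 [0.439 0.308 0.128]
 [0.444 0.301 0.127]
 [0.447 0.293 0.127]
 [0.441 0.288 0.12 ]
 [0.449 0.281 0.117]
 [0.449 0.274 0.114]
 [0.454 0.267 0.113]
 [0.449 0.26  0.109]
 [0.454 0.253 0.107]]
13.6 [0.45700545 0.25160675 0.06874485] [ 0.2324894  -0.04588948 -2.97190943] [-0.5155645  -0.02186244 -0.03481856]
```

View pics/e.png

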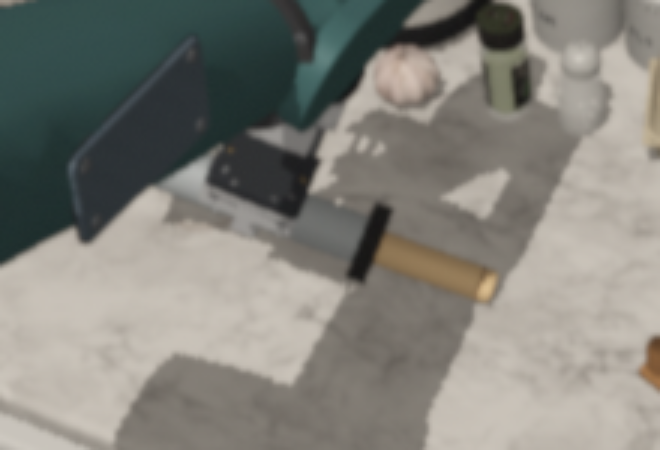

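The pin is out by about 85 mm, with its front end at (487,287) standing on the worktop. Now I'll level the tube and lay it down.

Request:
play_rows(xyz=[[0,0.1,-0.8],[-0.1,0.2,-1.6],[-0.1,0.3,-2.5],[-0.1,0.4,-3.3],[-0.1,0.5,-4.1],[-0.2,0.6,-5],[-0.2,0.7,-5.7],[-0.2,0.7,-5.8]], twist=[[-0.058,-0.014,0],[-0.117,-0.027,0],[-0.175,-0.04,0],[-0.234,-0.054,0],[-0.292,-0.067,0],[-0.35,-0.081,0],[-0.41,-0.094,0],[-0.41,-0.094,0]], gripper=[1,1,1,1,1,1,1,1])

```text
clock: 14.4
tcp_pos: [0.4537, 0.2602, 0.0099]
tool_rot: [-1.944, -2.466, 0.001]
force: [-0.8, 0.5, -3.2]
grip_width: 0.0399
grip_force: 30.0
```

```bash
python3 pin.py; python3 tilt.py
```

```text
423 min [0.461 0.066 0.008] max [0.504 0.165 0.04 ] px [201.8463357  221.34751773]
horizontal span of pin along axis [-0.05067075  0.04762195] 0.09829270600103983
14.45 [0.45407588 0.25977785 0.01016311] [-0.17669438  0.81115136 -3.05617275] [ 0.01049371  0.06697262 -0.04129231]
[[0.409 0.284 0.132]
 [0.375 0.27  0.153]
 [0.37  0.263 0.153]
 [0.5   0.253 0.156]
 [0.478 0.258 0.077]
 [0.479 0.257 0.035]
 [0.473 0.251 0.028]]
14.5 [0.45451892 0.25918831 0.01056702] [ 0.36728563  0.86530604 -2.42339281] [-0.0270822   0.03313016  0.02060966]
```

Request:
play_rows(xyz=[[0,0,-0.1],[0,0,-0.15],[0,0,-0.15],[0,0,-0.15],[0,0,-0.15],[0,0,-0.15],[0,0,-0.15],[0,0,-0.15]], twist=[[0,0,0],[0,0,0],[0,0,0],[0,0,0],[0,0,0],[0,0,0],[0,0,0],[0,0,0]], gripper=[1,1,0,-0.4,-1,-1,-1,-1])

```text
clock: 15.3
tcp_pos: [0.455, 0.2587, 0.0093]
tool_rot: [1.948, 2.465, 0.0]
force: [-0.8, 0.0, -0.6]
grip_width: 0.0837
grip_force: 0.0
```

Request:
play_rows(xyz=[[0,0,2.5],[0,0,5],[0,0,8],[0,0,11],[0,0,12],[0,0,12],[0,0,12],[0,0,12]], twist=[[0,0,0],[0,0,0],[0,0,0],[0,0,0],[0,0,0],[0,0,0],[0,0,0],[0,0,0]], gripper=[-1,-1,-1,-1,-1,-1,-1,-1])

```text
clock: 16.1
tcp_pos: [0.4538, 0.2582, 0.1269]
tool_rot: [-1.947, -2.463, 0.006]
force: [0.2, -0.2, 0.2]
grip_width: 0.0941
grip_force: 0.0
```

```bash
python3 ax.py; python3 pin.py; python3 - <<'E'
from h import *
d=dict(np.load("s5.npz"));Q=cloud(d);h=cv2.cvtColor(d["image"],cv2.COLOR_RGB2HSV)
m=(h[...,1]>85)&(h[...,0]<25)&(Q[...,1]>.03)&(Q[...,1]<.2)&(Q[...,0]>.4)&(Q[...,0]<.58)&(Q[...,2]<.06)&(Q[...,2]>.004)
P=Q[m];print(m.sum(),cv2.minAreaRect(P[:,:2].astype(np.float32)*1000))
for y in np.arange(.05,.18,.01):
    k=P[abs(P[:,1]-y)<.004]
    if len(k)>2: print(y.round(2),"ridge",k[k[:,2].argmax()].round(3),"x",k[:,0].min().round(3),k[:,0].max().round(3))
E
```

```text
13081 closed end z 0.047352862934377474
deg -76.70742 closed [0.42914429 0.36770641] centre [0.45386108 0.26308648] mouth [0.47857788 0.15846655]
0.02 0.0425
0.04 0.0425
0.06 0.0424
0.08 0.0425
0.1 0.0424
0.12 0.0424
0.14 0.0425
0.16 0.0425
0.18 0.0425
0.2 0.0461
0.22 0.0329
[0.45377513 0.25815268 0.1269188 ] closing deg 13.351500977851408 [-0.00364717 -0.00162558 -0.99999203]
425 min [0.461 0.064 0.008] max [0.505 0.162 0.039] px [202.87294118 221.42588235]
horizontal span of pin along axis [-0.04833029  0.05020403] 0.09853431995686351
16.2 [0.45399896 0.25823842 0.1272868 ] [-0.49325249  0.21115478  1.00810474] [-0.09472583 -0.00085148  0.0151835 ]
425 ((485.3493957519531, 113.82978820800781), (25.60930633544922, 100.73429107666016), 14.05258560180664)
0.07 ridge [0.494 0.071 0.03 ] x 0.483 0.505
0.08 ridge [0.492 0.084 0.029] x 0.482 0.5
0.09 ridge [0.497 0.086 0.03 ] x 0.481 0.498
0.1 ridge [0.489 0.103 0.031] x 0.477 0.495
0.11 ridge [0.483 0.113 0.032] x 0.476 0.494
0.12 ridge [0.482 0.121 0.034] x 0.473 0.491
0.13 ridge [0.484 0.13  0.034] x 0.468 0.49
0.14 ridge [0.481 0.141 0.036] x 0.467 0.488
0.15 ridge [0.476 0.147 0.035] x 0.466 0.484
0.16 ridge [0.473 0.16  0.039] x 0.461 0.487
```

Request:
play_rows(xyz=[[1,-4,0],[2,-8,0],[3,-12.1,0],[3,-12.1,-3],[3,-12.1,-6],[3,-12.1,-9],[3,-12.1,-11.2],[3,-12.1,-12.1]], twist=[[0,0,0],[0,0,0],[0,0,0],[0,0,0],[0,0,0],[0,0,0],[0,0,0],[0,0,0]], gripper=[-1,-1,-1,-1,-1,-1,-1,-1])

```text
clock: 17.0
tcp_pos: [0.4822, 0.1371, 0.0046]
tool_rot: [-1.946, -2.461, 0.008]
force: [-1.0, 0.4, -0.5]
grip_width: 0.0941
grip_force: 0.0
```

Request:
play_rows(xyz=[[0,0,0],[0,0,0],[0,0,0],[0,0,0],[0,0,0],[0,0,0],[0,0,0],[0,0,0]], twist=[[0,0,0],[0,0,0],[0,0,0],[0,0,0],[0,0,0],[0,0,0],[0,0,0],[0,0,0]], gripper=[-1,1,1,1,1,1,1,1])

```text
clock: 17.8
tcp_pos: [0.4849, 0.1377, 0.0083]
tool_rot: [1.948, 2.465, 0.0]
force: [-0.4, -0.2, -0.5]
grip_width: 0.0414
grip_force: 0.0
```

Request:
play_rows(xyz=[[0,0,0],[0,0,0],[0,0,0],[0,0,0],[0,0,0],[0,0,0],[0,0,0],[0,0,0]], twist=[[0,0,0],[0,0,0],[0,0,0],[0,0,0],[0,0,0],[0,0,0],[0,0,0],[0,0,0]], gripper=[1,1,1,1,1,1,1,1])

```text
clock: 18.6
tcp_pos: [0.4849, 0.1376, 0.0082]
tool_rot: [-1.948, -2.464, 0.0]
force: [-0.6, -0.6, 0.3]
grip_width: 0.0268
grip_force: 30.0
```

Request:
play_rows(xyz=[[0,0,0],[0,0,0],[0,0,-0.3],[0,0,-0.5],[0,0,-0.5],[0,0,-0.5],[0,0,-0.5],[0,0,-0.5]], twist=[[0,0,0],[0,0,0],[0,0,0],[0,0,0],[0,0,0],[0,0,0],[0,0,0],[0,0,0]], gripper=[-0.1,-0.1,-0.1,1,1,1,1,1])

```text
clock: 19.4
tcp_pos: [0.4849, 0.1377, 0.0032]
tool_rot: [-1.948, -2.465, 0.0]
force: [-0.2, 0.2, -0.5]
grip_width: 0.0273
grip_force: 30.0
```

Request:
play_rows(xyz=[[0,0,0],[0,0,0],[0,0,0],[0,0,0],[0.2,-0.8,0],[0.4,-1.6,0],[0.6,-2.4,0.1],[0.8,-3.2,0.1]], twist=[[0,0,0],[0,0,0],[0,0,0],[0,0,0],[0,0,0],[0,0,0],[0,0,0],[0,0,0]], gripper=[1,1,1,1,1,1,1,1])

```text
clock: 20.2
tcp_pos: [0.4933, 0.1047, 0.0044]
tool_rot: [1.949, 2.464, 0.0]
force: [-0.1, -0.3, -0.1]
grip_width: 0.0273
grip_force: 30.0
```

Request:
play_rows(xyz=[[0.2,-0.8,0],[0.4,-1.6,0],[0.6,-2.4,0],[0.8,-3.2,0],[1,-4.2,0],[1.2,-5.2,0],[1.4,-5.9,0.3],[1.4,-5.9,1.5]], twist=[[0,0,0],[0,0,0],[0,0,0],[0,0,0],[0,0,0],[0,0,0],[0,0,0],[0,0,0]], gripper=[1,1,1,1,1,1,1,1])

```text
clock: 21.0
tcp_pos: [0.506, 0.0456, 0.0184]
tool_rot: [-1.948, -2.461, 0.003]
force: [-0.4, 0.6, -1.3]
grip_width: 0.027
grip_force: 30.0
```

Request:
play_rows(xyz=[[0,0,3],[0,0,6.5],[0,-1,10],[-0.4,-4,10],[-0.9,-8,10],[-1.3,-12,10],[-1.7,-16,10],[-2.1,-20.1,10]], twist=[[0,0,0],[0,0,0],[0,0,-0.1],[0,0,-0.2],[0,0,-0.3],[0,0,-0.4],[0,0,-0.5],[0,0,-0.59]], gripper=[1,1,1,1,1,1,1,1])

```text
clock: 21.8
tcp_pos: [0.486, -0.1555, 0.1206]
tool_rot: [2.582, 1.787, 0.002]
force: [0.7, 0.3, -0.5]
grip_width: 0.0271
grip_force: 30.0
```

Request:
play_rows(xyz=[[0,0,0],[0,0,0],[0,0,0],[0,0,0],[0,0,0],[0,0,0],[0,0,0],[0,0,0]], twist=[[0,0,0],[0,0,0],[0,0,0],[0,0,0],[0,0,0],[0,0,0],[0,0,0],[0,0,0]], gripper=[1,1,1,1,1,1,1,1])

```text
clock: 22.6
tcp_pos: [0.486, -0.1541, 0.1192]
tool_rot: [2.58, 1.792, 0.0]
force: [0.7, -0.1, -0.7]
grip_width: 0.0274
grip_force: 30.0
```

```bash
python3 - <<'E'
from h import *
s,w=wrist();d=env.get_image("scene")
np.savez("w6.npz",**w);np.savez("s6.npz",**d)
R=Ro.from_rotvec(s["tool_rot"]).as_matrix();c=R[:2,1]*np.sign(R[0,1]);print(s["tcp_pos"],"closing",np.degrees(np.arctan2(c[1],c[0])))
for n,D in (("w",w),("s",d)):
    Q=cloud(D);h=cv2.cvtColor(D["image"],cv2.COLOR_RGB2HSV)
    m=(h[...,1]>85)&(h[...,0]<25)&(Q[...,2]>.09)&(Q[...,2]<.18)&(np.hypot(Q[...,0]-.49,Q[...,1]+.15)<.15)
    P=Q[m];print(n,m.sum())
    if m.sum()>20:
        vx,vy,x0,y0=cv2.fitLine(P[:,:2].astype(np.float32),2,0,.01,.01).ravel();a=np.array([vx,vy])*-np.sign(vy)
        sp=(P[:,:2]-s["tcp_pos"][:2])@a;print("deg",np.degrees(np.arctan2(a[1],a[0])),"span rel TCP",np.percentile(sp,[.5,99.5]))
        for q in np.arange(-.12,.1,.02):
            k=P[abs(sp-q)<.006]
            if len(k)>4: print(q.round(2),k[:,2].max().round(4),k[:,:2].mean(0).round(4))
cv2.imwrite("pics/f.png",np.hstack([w["image"],d["image"]])[:,:,::-1][:, :, :]); i=cv2.imread("pics/f.png");cv2.imwrite("pics/f.png",cv2.resize(i,(800,300)))
E
```

```text
[ 0.48598747 -0.15408124  0.11924337] closing -20.42617040928776
w 17740
deg -110.21836 span rel TCP [-0.10464011  0.06957128]
-0.1 0.1551 [ 0.52   -0.0606]
-0.08 0.154 [ 0.5134 -0.0789]
-0.06 0.1526 [ 0.5066 -0.0977]
-0.04 0.1513 [ 0.4997 -0.1164]
-0.02 0.1504 [ 0.4928 -0.1352]
0.0 0.1783 [ 0.4859 -0.154 ]
0.02 0.1483 [ 0.4788 -0.1727]
0.04 0.1421 [ 0.4705 -0.1866]
0.06 0.1453 [ 0.4648 -0.2117]
s 269
deg -112.87168 span rel TCP [-0.09984214  0.07352793]
-0.1 0.1525 [ 0.5161 -0.0589]
0.0 0.1493 [ 0.4889 -0.1578]
0.02 0.1487 [ 0.4743 -0.1705]
0.04 0.1472 [ 0.4666 -0.1894]
0.06 0.147 [ 0.459  -0.2088]
```

View pics/f.png

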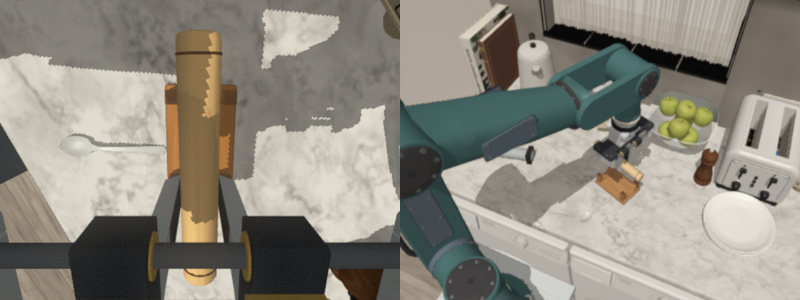

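The left view shows the held pin lined up over the rest, with its back end at (198,40) and the rest's far cheek at (200,95). The right view agrees. I'll check the far cheek's position against the earlier estimate.

```bash
python3 - <<'E'
from h import *
D=dict(np.load("w6.npz"));Q=cloud(D);h=cv2.cvtColor(D["image"],cv2.COLOR_RGB2HSV)
c=np.array([.4913,-.1387]);y=np.array([.350,.937]);x=np.array([.937,-.350])
m=(h[...,1]>85)&(h[...,0]<25)&(Q[...,2]>.005)&(Q[...,2]<.06)&(np.hypot(Q[...,0]-.49,Q[...,1]+.14)<.12)
P=Q[m];r=P[:,:2]-c;a=r@y;b=r@x
for n,k in (("cheek",(P[:,2]>.035)),("base",P[:,2]<.02)):
    print(n,k.sum(),"along",np.percentile(a[k],[2,98]).round(4),"across",np.percentile(b[k],[1,99]).round(4))
E
```

```text
cheek 811 along [0.0409 0.0543] across [-0.0349  0.0376]
base 3979 along [-0.0457  0.0588] across [-0.039   0.0411]
```

Request:
play_rows(xyz=[[0,-0.15,-1.5],[0,-0.15,-3],[0,-0.15,-4.5],[0,-0.15,-6],[0,-0.15,-7.2],[0,-0.15,-8.2],[0,-0.15,-8.8],[0,-0.15,-9.2]], twist=[[-0.01,0.004,0],[-0.03,0.01,0],[-0.052,0.019,0],[-0.052,0.019,0],[-0.052,0.019,0],[-0.052,0.019,0],[-0.052,0.019,0],[-0.052,0.019,0]], gripper=[1,1,1,1,1,1,1,1])

```text
clock: 23.5
tcp_pos: [0.4859, -0.156, 0.0268]
tool_rot: [2.554, 1.773, -0.07]
force: [-0.2, -0.2, -0.9]
grip_width: 0.0272
grip_force: 30.0
```

Request:
play_rows(xyz=[[0,0,0],[0,0,-0.1],[0,0,-0.2],[0,0,-0.3],[0,0,-0.4],[0,0,-0.5],[0,0,-0.6],[0,0,-0.6]], twist=[[0,0,0],[0,0,0],[0,0,0],[0,0,0],[0,0,0],[0,0,0],[0,0,0],[0,0,0]], gripper=[1,1,1,1,1,1,1,1])

```text
clock: 24.3
tcp_pos: [0.486, -0.1559, 0.0213]
tool_rot: [2.554, 1.773, -0.07]
force: [0.3, -0.8, -1.1]
grip_width: 0.0274
grip_force: 30.0
```

Nothing is touching yet, so I'll lower it slowly a little more.

Request:
play_rows(xyz=[[0,0,-0.05],[0,0,-0.1],[0,0,-0.15],[0,0,-0.15],[0,0,-0.15],[0,0,-0.15],[0,0,-0.15],[0,0,-0.15]], twist=[[0,0,0],[0,0,0],[0,0,0],[0,0,0],[0,0,0],[0,0,0],[0,0,0],[0,0,0]], gripper=[1,1,1,1,1,1,1,1])

```text
clock: 25.1
tcp_pos: [0.4862, -0.1559, 0.0211]
tool_rot: [2.553, 1.772, -0.07]
force: [-2.1, 1.6, 6.5]
grip_width: 0.0272
grip_force: 30.0
```

```bash
python3 - <<'E'
from h import *
s,w=wrist();print(s["tcp_pos"],s["force"],s["torque"]);Q=cloud(w);h=cv2.cvtColor(w["image"],cv2.COLOR_RGB2HSV)
m=(h[...,1]>70)&(h[...,0]<25)&(Q[...,2]>.04)&(Q[...,2]<.08)&(np.hypot(Q[...,0]-.49,Q[...,1]+.15)<.15)
P=Q[m];a=np.array([-.346,-.938]);sp=(P[:,:2]-s["tcp_pos"][:2])@a
print(np.percentile(sp,[.5,99.5]))
for q in np.arange(-.12,.1,.02):
    k=P[abs(sp-q)<.005]
    if len(k)>4: print(q.round(2),np.percentile(k[:,2],98).round(4))
E
```

```text
[ 0.48624812 -0.1558898   0.02105652] [-2.07071954  1.59883801  6.49361441] [ 0.17240181  0.57338082 -0.13442853]
[-0.10610746  0.06809415]
-0.1 0.0501
-0.08 0.0502
-0.06 0.0498
-0.04 0.05
-0.02 0.05
0.0 0.0767
0.02 0.0499
0.04 0.0427
0.06 0.05
```

The pin is level with its axis at 36 mm, so it's seated with light contact. I'll release and retreat.

Request:
play_rows(xyz=[[0,0,0.05],[0,0,0.05],[0,0,0.05],[0,0,0.05],[0,0,0.05],[0,0,0.05],[0,0,0.05],[0,0,0.05]], twist=[[0,0,0],[0,0,0],[0,0,0],[0,0,0],[0,0,0],[0,0,0],[0,0,0],[0,0,0]], gripper=[0.35,0.2,0,0,0,0,0,0])

```text
clock: 25.95
tcp_pos: [0.4859, -0.1558, 0.0202]
tool_rot: [2.554, 1.773, -0.07]
force: [-0.4, -0.3, -0.2]
grip_width: 0.0469
grip_force: 0.0
```

Request:
play_rows(xyz=[[0,0,1],[0,0,3],[0,0,6],[0,0,9],[0,0,12],[0,0,14],[0,0,14],[0,0,14]], twist=[[0,0,0],[0,0,0],[0,0,0],[0,0,0],[0,0,0],[0,0,0],[0,0,0],[0,0,0]], gripper=[0,0,0,0,0,0,0,0])

```text
clock: 26.75
tcp_pos: [0.486, -0.1558, 0.1605]
tool_rot: [2.553, 1.773, -0.07]
force: [0.3, 0.6, 0.1]
grip_width: 0.047
grip_force: 0.0
```

```bash
python3 - <<'E'
from h import *
s,w=wrist();print(s["clock"],s["tcp_pos"]);Q=cloud(w);h=cv2.cvtColor(w["image"],cv2.COLOR_RGB2HSV)
m=(h[...,1]>70)&(h[...,0]<25)&(Q[...,2]>.0475)&(Q[...,2]<.06)&(np.hypot(Q[...,0]-.49,Q[...,1]+.14)<.15)
P=Q[m];c=np.array([.4917,-.1411]);a=np.array([.350,.937]);sp=(P[:,:2]-c)@a
print("pin along rest y",np.percentile(sp,[.5,99.5]),"across",np.median((P[:,:2]-c)@[.937,-.35]))
d=env.get_image("scene");cv2.imwrite("pics/g.png",cv2.resize(np.hstack([w["image"],d["image"]]),(800,300))[:,:,::-1])
E
```

```text
26.75 [ 0.48601264 -0.15583636  0.16047802]
pin along rest y [-0.08482961  0.08966952] across 0.0004636015845868834
```

View pics/g.png

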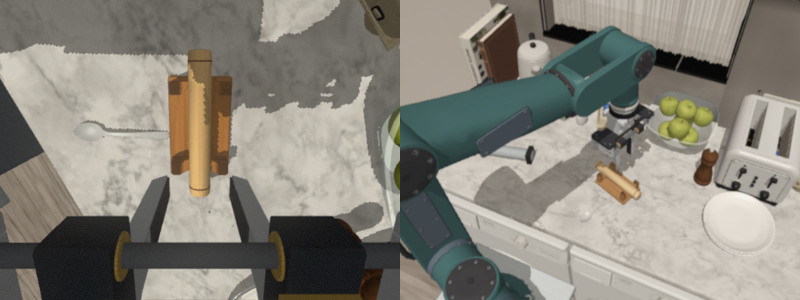

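The pin lies in both saddles, from (200,52) to (200,192) in the left view, centred to about 2 mm. The tube is lying on the worktop and the arm is clear, so I'll hand it in.

```bash
python3 -c "
from bench import env
print(env.close_job())"
```

```text
the job is handed in; nothing more can be done
None
```

The job is handed in at about 27 s: the pin lies across both saddles, centred to about 2 mm, and the tube lies on the worktop about 13 cm left of where it started; the tube pivoted in the first grip, so I set it down, gripped it again at its middle and tipped it a second time.

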